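# Open the bottle carrier's gate and hold it wide

## Robot

A 6-joint arm with a two-finger parallel gripper is mounted at the origin on the work surface. World frame = base frame: x ahead of the robot, y to its left, z up, the work surface at z = 0. Lengths are in m, angles in rad, forces in N, time in s.
With the tool pointing down it reaches from about 0.375 to 0.925 m from the base axis. Payload 5.7 kg.
Tool frame: the origin (TCP) lies between the finger pads; the fingertips stand 17 mm ahead of it and the grasp point (between the pads) lies 2 mm behind it (tip_reach is the distance from the TCP to the fingertips, in m); z points along the fingers, y is the line along which they close (so a half turn about z gives the same grasp; the last joint's range is limited). The gripper opens to 88 mm and grips with 3 to 60 N. Pads are 20 mm wide; open, the fingers measure 115 mm over their backs; the gripper's body (75 mm by 178 mm) begins 61 mm behind the grasp point.
Start: joints at [-0.115, 0.359, 1.51, -0, 1.272, -0.115], TCP at [0.6, -0, 0.24] pointing down, gripper open.
Joint ranges: [-2.97, 2.97], [-1.01, 2.36], [0.21, 2.38], [-0.96, 4.11], [0.2, 2.71], [-2.98, 2.98]. Speed limits (rad/s): [2.39, 2.39, 3.14, 3.14, 3.14, 3.14].

## Interface

Orientations are given as a rotation vector (axis times angle).
In Python, from rig import * gives the robot as it stands.
- The arm moves only by the shell command python3 -m creep 'ROWS' [FORCE]. ROWS is JSON, a list of rows, each a list of 7 numbers: the shift along the tool's x, y, z each as a share of 0.5 m, from -1 to 1, then the turn, a rotation vector about the tool's x, y, z each as a share of 60 degrees, from -1 to 1, then the gripper's target within -1 to 1 (fully open at 1, half-way at 0, shut at -1). In form: [[x, y, z, rx, ry, rz, gripper], ...]. A call has 1 to 20 rows; each row is the pose to reach, as a shift and turn from the pose commanded when the call began, along the tool's axes at that moment; what a row does not reach only later rows make up. A row lasts 1/8 s, in which the tool goes at most 62.5 mm and 10.7 degrees, less where a joint would pass 70% of its speed; a pose out of reach is approached as far as the arm can. A call with a number of a shift or a turn outside -1 to 1 is refused whole. A call with a gripper value outside its range is refused whole. The fingers move at their own pace and stop on an object; FORCE is the grip in N (left out, the last holds). Time passes only in rows, so rows that repeat a pose let the fingers close. It gives the time, the measured TCP pose, the force, the opening and the grip force at its end, in the units of the state.
- read_state(): the state, without advancing time (a new reading comes with each control period).
- camera(name): name is "scene" or "side" or "wrist"; returns a dict with "frame" (384x512x3 uint8, red, green, blue), "K" (3x3 intrinsics, pixels), "R" (3x3) and "t" (3): a world point X has camera coordinates R X + t; the wrist camera has in their place "mount" (4x4, takes a point from camera to tool coordinates, whose origin is the TCP and whose axes are the flange's). Camera axes: x right, y down, z forward; pixel columns grow to the right and rows downward; lengths in m; the calibration is good to about 2 mm. A picture is of the moment at which its call begins: read the wrist's pose just before it. There is no depth.
- sign_off(): hands the job in; it is judged then, once.
The state is a dict: "t": time; "joint_positions": joint angles; "dq": joint speeds; "joint_torque": joint torques, N m; "ee_pos": TCP position; "eef_rot": TCP orientation; "wrist_force": force on the tool from outside, world axes, zero at the start; "moment": the same for the moment, N m; "opening": opening from 0.0 (shut) to 1.0 (fully open); "grasp_force": force on a finger pad.
Only numpy, scipy, OpenCV 4.12 (cv2) and the standard library are available. Lean on these libraries where they do the work, as an engineer would, in place of code of your own. Each camera call takes 0.05 s, during which the arm holds its last target. There are 200 camera calls.

## Task

The reagent bottles slide out of this carrier only through its self-closing gate. Squeeze the safety catch on the latch post open first, then squeeze the gate's spring bolt back and, keeping it drawn, swing the gate out past its half-open check until it stands wide open, at about a right angle. Finish holding it wide with the fingers on it and do not let go, because it swings back by itself and a colleague is about to slide the bottles out; leave the bottles and the glassware beside the carrier undisturbed.

Things in the scene. Friction and masses are not known exactly. Their poses are not given: they have to be found in the camera images.
- carrier: Bottle carrier, white plastic and steel, fixed to the bench, 170 mm deep, 290 mm wide, walls 112 mm high; a slotted plate on top lets bottles out only through the gate. Origin: on the bench under the gate line, 105 mm from the hinge. x points from the gate into the carrier (away from the robot), y along the shut gate to the hinge, z up. Nothing stands in the gate's swing.
- gate (a joint): Angle of the steel gate, rad: 0 shut, grows as it swings out towards the robot (clockwise from above), stop at 1.6. A spring pulls it shut (0.2 N m shut, 0.4 N m wide). From 0.35 to 1.1 a roller check resists (up to 0.9 N m, 7 N at the grip) with a notch at 0.7 where the gate can rest; let go from wide it swings back to 1.05 or less. Wide open is 1.3 or more.
- hinge_top (a point): Point on the gate's upright hinge axis, 120 mm above the bench, at the gate's left end seen from the robot. The gate is 10 mm thick, 205 mm long, its top rail 120 mm above the bench; the bolt and its guides on the rail are 16 mm wide and up to 134 mm high.
- grip_post (a point): Upright steel grip post fixed on the gate, 16 mm diameter, from the top rail (120 mm) to 172 mm above the bench, 115 mm from the hinge axis. This point is on its axis, 155 mm up, a good height to grip; it moves with the gate.
- bolt_thumb (a point): Upright steel thumb piece of the gate's bolt, 14 mm diameter, 131 to 172 mm above the bench; point on its axis, 155 mm up. It stands 36 mm from the grip post towards the gate's free end. Pinch post and thumb together along the gate: 51 mm wide overall, 38 mm when drawn. Only the thumb gives.
- bolt (a joint): Travel of the bolt, m: 0 locked (nose in the keeper on the latch post), up to 0.013 as its thumb is squeezed to the grip post; clear of the keeper from 0.009. Springs back when let go (5 N to start, 12 N fully drawn), so keep it drawn until the gate has swung 0.1 rad. It cannot move while the safety pin is in.
- safety_thumb (a point): Upright steel thumb piece of the safety catch, at the latch post by the gate's free end, 14 mm diameter, 134 to 172 mm above the bench; point on its axis, 155 mm up. It carries the pin through the bolt's nose; pin and guide are up to 137 mm high.
- safety_post (a point): Fixed upright steel post of the safety catch, 16 mm diameter, 120 to 170 mm above the bench, at x 66, y -125.5 mm in the carrier's frame (hinge: x 0, y 105); point on its axis, 155 mm up. It stands 36 mm behind the thumb, along the carrier's x. Pinch thumb and post together along x: 51 mm wide overall, 38 mm when open. Only the thumb gives.
- safety (a joint): Travel of the safety catch, m: starts at 0 to 0.0025 with its pin through the bolt, up to 0.013 as its thumb is squeezed to its post. The bolt is free from 0.009, but squeeze it right home. A stiff slide (5 N) that stays where it is left.
- bottle1: Amber glass bottle, black cap, 62 mm diameter, 130 mm tall, in the carrier's slot on the hinge side, its top 146 mm above the bench; origin at the centre of its underside. Leave alone.
- bottle2: The same bottle in the slot on the latch side. Leave alone.
- beaker: Clear beaker, 70 mm diameter, 90 mm tall, beside the carrier, 0.21 to 0.28 m from its middle, on either side; origin at the centre of its underside. Leave alone.
- flask: Conical flask of clear glass, 82 mm across the base, 136 mm tall, on the other side of the carrier; origin at the centre of its underside. Leave alone.

How it is judged:
By the outcome, as a careful person would: the job done as asked, in the order asked, and still so for the second after the job is handed in, while the arm keeps its last pose, push and grip.
It also fails if it takes over 45 s, if anything falls off the work surface, if the arm or the gripper's body presses on something with over 40 N, if the wrist force passes 120 N, or if a joint passes its speed limit or range.

## Working session

There is one attempt and no reset: what is moved stays moved. The work goes in short steps, Python scripts to look and compute and a shell command to move; the robot and the scene stay as the last step left them, time stands still between calls to the robot, and variables do not carry over. Pictures are saved under pics/ and viewed, at most 10 in all, crops included, and the job is handed in when it is done.

```bash
mkdir -p pics
python3 - <<'E'
from rig import *
import cv2,numpy as np
s=read_state();print(s)
for n in("scene","side","wrist"):
    c=camera(n);f=cv2.cvtColor(np.array(c["frame"]),cv2.COLOR_RGB2BGR);cv2.imwrite(f"pics/{n}0.png",cv2.resize(f,None,fx=1.5,fy=1.5,interpolation=cv2.INTER_CUBIC))
    print(n,{k:np.round(v,4).tolist() for k,v in c.items() if k!="frame"})
E
```

```text
{'t': 0.0, 'joint_positions': array([-1.15074614e-01,  3.59508414e-01,  1.51143530e+00,  2.77015307e-05,
        1.27247184e+00, -1.15102112e-01]), 'dq': array([ 0.00041526,  0.00107775, -0.00044343,  0.00014025, -0.00064044,
       -0.00037807]), 'joint_torque': array([-2.01257943e-03, -5.15376234e+01, -2.70722097e+01,  6.73234044e-02,
        3.48843460e-02, -1.61260368e-04]), 'ee_pos': array([5.99345896e-01, 9.28806280e-05, 2.38806433e-01]), 'eef_rot': array([-2.22039795e+00, -2.22044087e+00,  1.74544692e-03]), 'wrist_force': array([ 0.13427556, -0.10142063,  0.98677485]), 'moment': array([-0.06013912, -0.01032856,  0.01737205]), 'grasp_force': 0.0, 'opening': 0.994687802155786}
scene {'K': [[443.8619, 0.0, 246.1633], [0.0, 443.8619, 185.8352], [0.0, 0.0, 1.0]], 'R': [[0.7407, 0.6717, -0.0114], [0.4357, -0.4933, -0.7529], [-0.5114, 0.5527, -0.6581]], 't': [-0.4936, -0.203, 1.3717]}
side {'K': [[464.212, 0.0, 259.9234], [0.0, 464.212, 192.6523], [0.0, 0.0, 1.0]], 'R': [[0.7211, 0.6927, -0.0141], [0.5432, -0.578, -0.609], [-0.43, 0.4315, -0.7931]], 't': [-0.4861, -0.2841, 1.506]}
wrist {'K': [[267.1771, 0.0, 253.1593], [0.0, 267.1771, 189.1741], [0.0, 0.0, 1.0]], 'mount': [[0.0, -0.9548, -0.2973, 0.0834], [1.0, -0.0001, 0.0004, 0.0011], [-0.0004, -0.2973, 0.9548, -0.1449], [0.0, 0.0, 0.0, 1.0]]}
```

View pics/scene0.png

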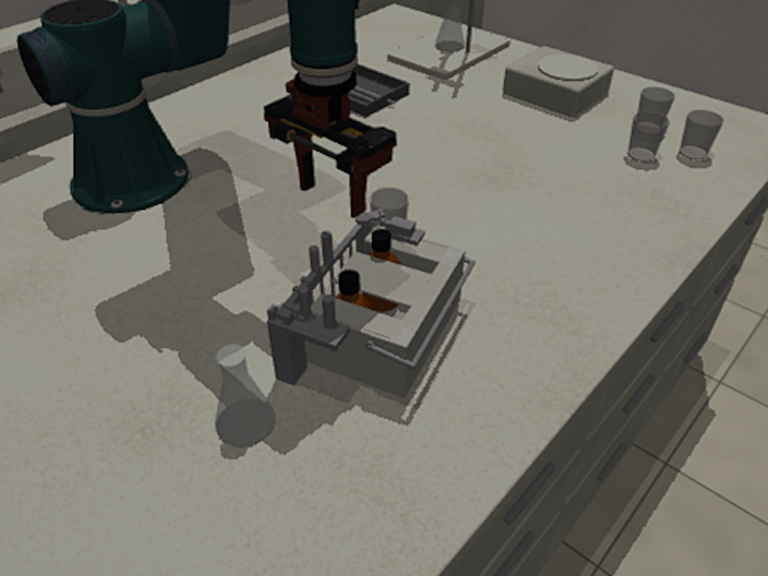

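View pics/wrist0.png

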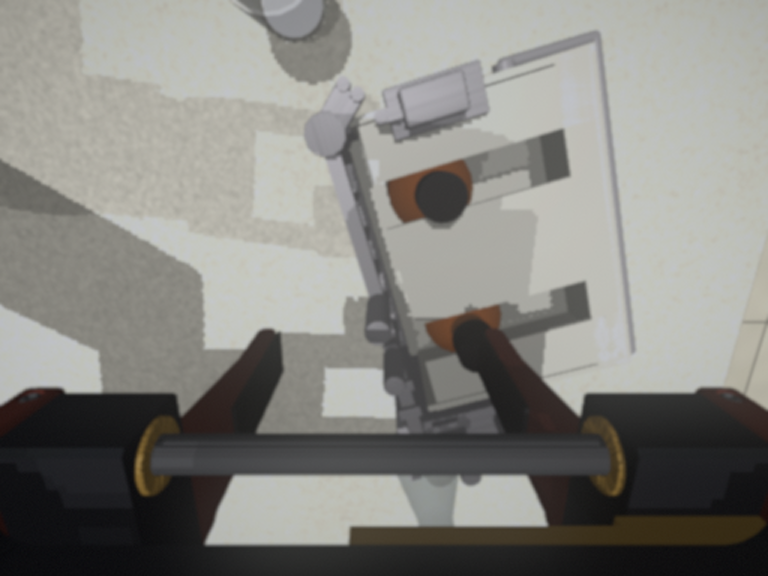

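The scene view shows the hinge near (375,217) and the grip post and thumb tops near (326,235) and (314,250). The safety thumb and post tops are near (304,288) and (329,300). The wrist view shows the hinge cap at (327,133), and the carrier yawed about 15°. I'll enlarge the crops.

Run:
```python
import cv2,numpy as np
from rig import *
a=np.array(camera("scene")["frame"])[130:265,165:325];b=np.array(camera("side")["frame"])
cv2.imwrite("pics/sc1.png",cv2.resize(a[:,:,::-1],None,fx=4.4,fy=4.4,interpolation=cv2.INTER_CUBIC))
```

```text
(no output)
```

View pics/sc1.png

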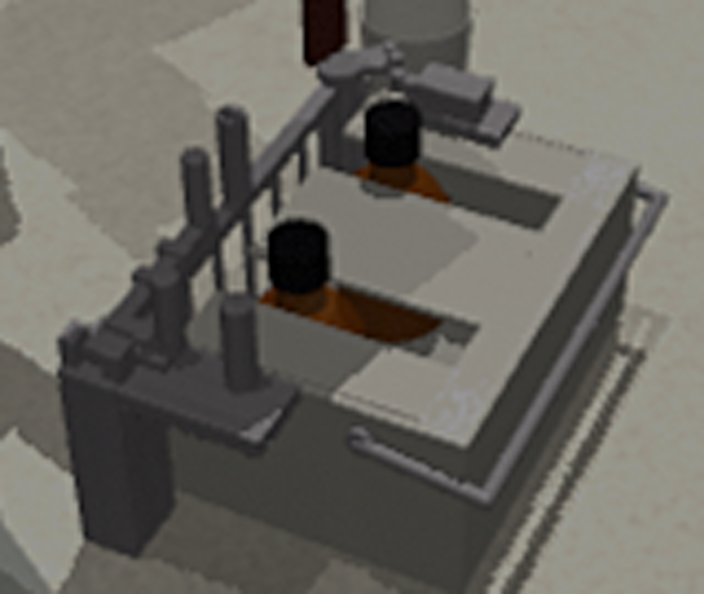

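View pics/side0.png

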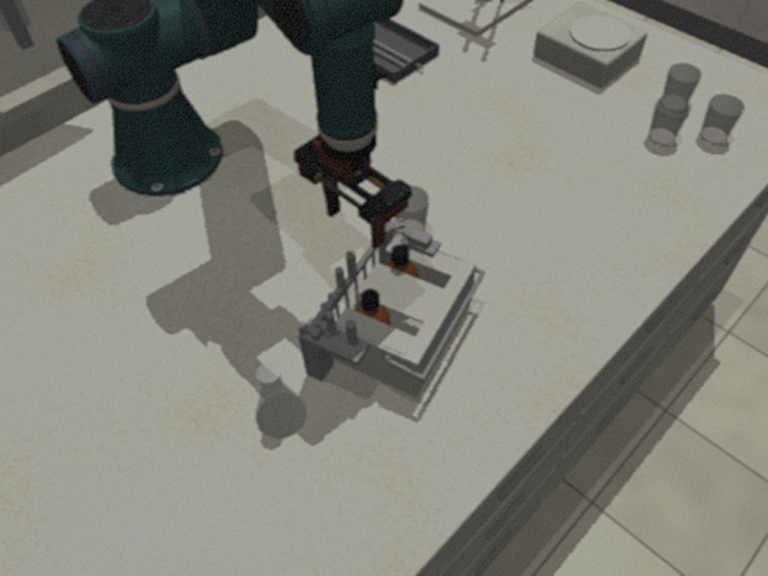

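The crop shows post tops at grip (233,114), bolt thumb (195,156), safety thumb (165,276) and safety post (238,303), with cap tops at (393,108) and (299,230). I'll fit the carrier pose to these.

```bash
cat > h.py <<'E'
from rig import *
import numpy as np,cv2
from scipy.optimize import least_squares
from scipy.spatial.transform import Rotation as Ro
def P(p,yaw): 
    c,s=np.cos(p[2]),np.sin(p[2]);return np.array([p[0]+c*yaw[0]-s*yaw[1],p[1]+s*yaw[0]+c*yaw[1],yaw[2]])
def wcam(s,c):
    T=np.eye(4);T[:3,:3]=Ro.from_rotvec(s["eef_rot"]).as_matrix();T[:3,3]=s["ee_pos"]
    M=np.linalg.inv(T@np.array(c["mount"]));return M[:3,:3],M[:3,3]
def proj(K,R,t,X):
    q=np.array(K)@(np.array(R)@X+t);return q[:2]/q[2]
grip=(0,-.010,.172);bt=(0,-.046,.172);sp=(.066,-.1255,.170);st=(.030,-.1255,.172)
E
python3 - <<'E'
from h import *
s=read_state();c=camera("scene");w=camera("wrist");Rw,tw=wcam(s,w)
ob=[(grip,(233,114)),(bt,(195,156)),(sp,(238,303)),(st,(165,276))]
def res(p,wr=1):
    r=[]
    for m,u in ob:
        m=np.array(m)+([p[3],0,0] if m==st else 0)
        r+=list(proj(c["K"],c["R"],c["t"],P(p,m))-((np.array(u)+.5)/4.4-.5+[165,130]))
    r+=list(proj(w["K"],Rw,tw,P(p,(0,.105,.125)))-np.array([327,133])/1.5)
    return np.array(r)
f=least_squares(res,[.65,-.05,.25,0]);print(f.x.round(4),f.fun.reshape(-1,2).round(1))
for m in(grip,bt,sp,st):print(P(f.x,m).round(4), (proj(w["K"],Rw,tw,P(f.x,m))*1.5).round())
E
```

```text
[ 5.968e-01 -3.100e-03  2.707e-01  3.000e-04] [[ 0.4 -0.2]
 [ 0.5 -0.3]
 [-0.3 -0.1]
 [ 0.1 -0.3]
 [ 0.   0.4]]
[ 0.5995 -0.0127  0.172 ] [378. 333.]
[ 0.6091 -0.0474  0.172 ] [394. 386.]
[ 0.694  -0.1063  0.17  ] [523. 464.]
[ 0.6593 -0.116   0.172 ] [469. 479.]
```

```bash
python3 -m creep '[[-0.073,0.056,0,0,0,-0.13,1],[-0.146,0.111,0,0,0,-0.259,1],[-0.219,0.167,0,0,0,-0.259,1],[-0.219,0.167,0,0,0,-0.259,1],[-0.219,0.167,0,0,0,-0.259,1],[-0.219,0.167,0,0,0,-0.259,1]]' 25
python3 - <<'E'
from h import *
s=read_state();w=camera("wrist");Rw,tw=wcam(s,w);p=(.5968,-.0031,.2707)
for m in(grip,bt,sp,st,(.066,-.1255,.12)):print((proj(w["K"],Rw,tw,P(p,m))*1.5).round())
cv2.imwrite("pics/w1.png",cv2.resize(np.array(w["frame"])[:,:,::-1],None,fx=1.5,fy=1.5,interpolation=cv2.INTER_CUBIC))
E
```

```text
t: 1.1
ee_pos: [0.6827, -0.1083, 0.2396]
eef_rot: [-1.899, -2.501, 0.0]
wrist_force: [0.9, 0.4, -0.0]
opening: 0.998
grasp_force: 0.0
[264.  91.]
[270. 169.]
[397. 313.]
[334. 314.]
[394. 286.]
```

View pics/w1.png

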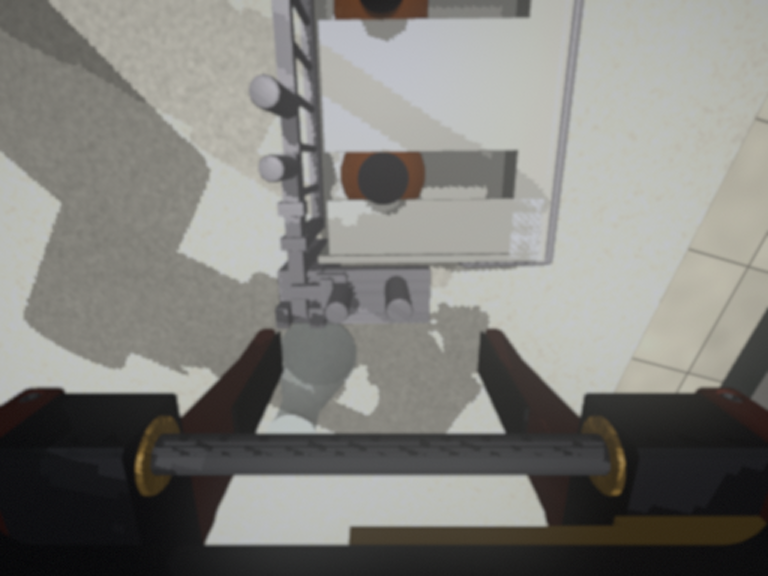

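The picture shows the post tops at (264,92), (271,168), (337,310) and (398,310), within about 3 px of the prediction. The fingers straddle the safety pair and the flask mouth at (297,425) is clear. I'll descend and squeeze.

```bash
python3 -m creep '[[0,0,0.08,0,0,0,1],[0,0,0.164,0,0,0,1],[0,0,0.164,0,0,0,1],[0,0,0.164,0,0,0,0.2],[0,0,0.164,0,0,0,-0.1],[0,0,0.164,0,0,0,-0.4],[0,0,0.164,0,0,0,-0.4],[0,0,0.164,0,0,0,-0.4],[0,0,0.164,0,0,0,-0.4]]' 25
```

```text
t: 2.28
ee_pos: [0.6832, -0.1098, 0.1585]
eef_rot: [1.901, 2.501, -0.001]
wrist_force: [-3.7, -0.8, 3.9]
opening: 0.418
grasp_force: 25.0
```

The opening equals the fully squeezed width (38 mm), so the catch is home. I'll release, rise and move above the bolt.

```bash
python3 -m creep '[[0,0,0,0,0,0,1],[0,0,0,0,0,0,1],[0,0,0,0,0,0,1],[0,0,0,0,0,0,1],[0,0,-0.08,0,0,0,1],[0,0,-0.164,0,0,0,1],[0.04,-0.02,-0.164,0,0,-0.16,1],[0.08,-0.04,-0.164,0,0,-0.33,1],[0.12,-0.06,-0.164,0,0,-0.5,1],[0.16,-0.08,-0.164,0,0,-0.67,1],[0.2,-0.1,-0.164,0,0,-0.84,1],[0.209,-0.11,-0.164,0,0,-1,1],[0.209,-0.11,-0.164,0,0,-1,1]]' 25
python3 -m creep '[[0,0,0,0,0,-0.17,1],[0,0,0,0,0,-0.34,1],[0,0,0,0,0,-0.5,1],[0,0,0,0,0,-0.5,1],[0,0,0,0,0,-0.5,1],[0,0,0,0,0,-0.5,1]]'
python3 - <<'E'
from h import *
s=read_state();w=camera("wrist");Rw,tw=wcam(s,w);p=(.5968,-.0031,.2707)
print(s["joint_positions"].round(2),P(p,(0,-.021,.24)),Ro.from_rotvec(s["eef_rot"]).as_matrix()[:,1])
for m in(grip,bt,sp,(.0425,-.1255,.172)):print((proj(w["K"],Rw,tw,P(p,m))*1.5).round())
cv2.imwrite("pics/w2.png",cv2.resize(np.array(w["frame"])[:,:,::-1],None,fx=1.5,fy=1.5,interpolation=cv2.INTER_CUBIC))
E
```

```text
t: 3.9
ee_pos: [0.6022, -0.0232, 0.2397]
eef_rot: [-0.397, -3.116, -0.0]
wrist_force: [-0.1, -1.0, 1.5]
opening: 0.998
grasp_force: 0.0
t: 4.65
ee_pos: [0.6026, -0.0236, 0.2396]
eef_rot: [0.421, -3.113, -0.0]
wrist_force: [0.1, -0.1, 0.4]
opening: 0.999
grasp_force: 0.0
[-0.15  0.36  1.5  -0.    1.27 -1.99] [ 0.60241553 -0.02333526  0.24      ] [-2.65325340e-01  9.64158941e-01  2.48772767e-05]
[398. 308.]
[334. 308.]
[210. 407.]
[204. 375.]
```

View pics/w2.png

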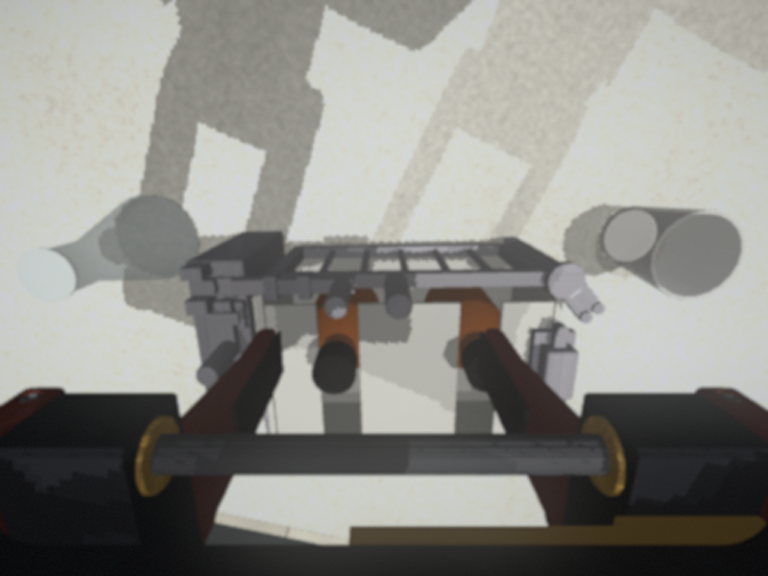

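The picture shows the grip post and bolt thumb tops at (399,306) and (336,306), as predicted, and the caps at about (335,365) and (480,365) sit behind the finger line. I'll descend and squeeze the bolt.

```bash
python3 -m creep '[[0,0,0.08,0,0,0,1],[0,0,0.164,0,0,0,1],[0,0,0.164,0,0,0,1],[0,0,0.164,0,0,0,0.2],[0,0,0.164,0,0,0,-0.1],[0,0,0.164,0,0,0,-0.6],[0,0,0.164,0,0,0,-0.6],[0,0,0.164,0,0,0,-0.6],[0,0,0.164,0,0,0,-0.6],[0,0,0.164,0,0,0,-0.6]]' 40
python3 - <<'E'
from h import *
s=read_state();print(s["moment"])
H=np.array(P((.5968,-.0031,.2707),(0,.105,0)))[:2]
T=s["ee_pos"][:2];R=Ro.from_rotvec(s["eef_rot"]).as_matrix()[:2,:2];print(H-T, R.T@(H-T))
h=np.array([0,.126])
for a0,n in((0,.9),(.9,.55)):
  for a in np.linspace(0,n,11 if a0==0 else 7)[1:]:
    # tool frame: rotation by +a about tool z; hinge at h fixed
    c,sn=np.cos(a),np.sin(a);d=h-np.array([[c,-sn],[sn,c]])@h
    print(round(a0+a,2),(d/.5).round(3),round(a/1.0472,3))
E
```

```text
t: 5.95
ee_pos: [0.6036, -0.0237, 0.1592]
eef_rot: [-0.424, 3.11, -0.001]
wrist_force: [-0.2, -0.3, 5.4]
opening: 0.419
grasp_force: 40.0
[-0.33933385 -0.05846604 -0.05634617]
[-0.03483894  0.12179289] [0.00094407 0.12667416]
0.09 [0.023 0.001] 0.086
0.18 [0.045 0.004] 0.172
0.27 [0.067 0.009] 0.258
0.36 [0.089 0.016] 0.344
0.45 [0.11  0.025] 0.43
0.54 [0.13  0.036] 0.516
0.63 [0.148 0.048] 0.602
0.72 [0.166 0.063] 0.688
0.81 [0.183 0.078] 0.773
0.9 [0.197 0.095] 0.859
0.99 [0.023 0.001] 0.088
1.08 [0.046 0.004] 0.175
1.18 [0.068 0.009] 0.263
1.27 [0.09  0.017] 0.35
1.36 [0.111 0.026] 0.438
1.45 [0.132 0.037] 0.525
```

The bolt is drawn (38 mm) and I'll swing the first part.

```bash
python3 -m creep '[[0.011,0,0,0,0,0.043,-0.6],[0.023,0.001,0,0,0,0.086,-0.6],[0.034,0.002,0,0,0,0.129,-0.6],[0.045,0.004,0,0,0,0.172,-0.6],[0.056,0.006,0,0,0,0.215,-0.6],[0.067,0.009,0,0,0,0.258,-0.6],[0.078,0.012,0,0,0,0.3,-0.6],[0.078,0.012,0,0,0,0.3,-0.6]]' 40
python3 - <<'E'
from h import *
s=read_state();print(s["moment"])
H=np.array(P((.5968,-.0031,.2707),(0,.105,0)))[:2]
R=Ro.from_rotvec(s["eef_rot"]).as_matrix()[:2,:2];print(R.T@(H-s["ee_pos"][:2]),R.T@s["wrist_force"][:2])
E
```

```text
t: 6.95
ee_pos: [0.5648, -0.0295, 0.1593]
eef_rot: [0.067, 3.137, -0.004]
wrist_force: [1.4, -5.2, 5.2]
opening: 0.42
grasp_force: 40.0
[-1.07276565 -0.28825965  0.02386224]
[0.00157014 0.12757579] [-1.66984244 -5.13268224]
```

```bash
python3 -m creep '[[0.025,0.001,0,0,0,0.095,-0.6],[0.05,0.005,0,0,0,0.191,-0.6],[0.074,0.011,0,0,0,0.286,-0.6],[0.098,0.02,0,0,0,0.382,-0.6],[0.121,0.031,0,0,0,0.477,-0.6],[0.142,0.044,0,0,0,0.573,-0.6],[0.162,0.059,0,0,0,0.668,-0.6],[0.181,0.076,0,0,0,0.764,-0.6],[0.197,0.095,0,0,0,0.859,-0.6],[0.212,0.116,0,0,0,0.955,-0.6],[0.212,0.116,0,0,0,0.955,-0.6]]' 40
python3 - <<'E'
from h import *
s=read_state()
H=np.array(P((.5968,-.0031,.2707),(0,.105,0)))[:2]
R=Ro.from_rotvec(s["eef_rot"]).as_matrix()[:2,:2];d=H-s["ee_pos"][:2];print(R.T@d,R.T@s["wrist_force"][:2],s["joint_positions"].round(2));y=R[:,1];print("angle",np.pi/2+.2707-np.arctan2(y[1],y[0]),np.pi/2+.2707-np.arctan2(d[1],d[0]))
E
```

```text
t: 8.32
ee_pos: [0.4575, 0.0325, 0.1591]
eef_rot: [-1.564, -2.723, 0.008]
wrist_force: [-10.3, -13.5, 20.4]
opening: 0.423
grasp_force: 40.0
[0.00061812 0.12907393] [ -6.44651742 -15.67258414] [-0.08  0.26  1.9  -0.01  0.99 -0.6 ]
angle 1.3134125155307608 1.3086142674252415
```

```bash
python3 -m creep '[[0.018,-0.002,-0.001,0,0,0.067,-0.6],[0.035,-0.004,-0.002,0,0,0.134,-0.6],[0.035,-0.004,-0.002,0,0,0.134,-0.6],[0.035,-0.004,-0.002,0,0,0.134,-0.6],[0.035,-0.004,-0.002,0,0,0.134,-0.6],[0.035,-0.004,-0.002,0,0,0.134,-0.6]]' 40
python3 - <<'E'
from h import *
s=read_state()
H=np.array(P((.5968,-.0031,.2707),(0,.105,0)))[:2]
R=Ro.from_rotvec(s["eef_rot"]).as_matrix()[:2,:2];d=H-s["ee_pos"][:2];print(R.T@d,R.T@s["wrist_force"][:2]);y=R[:,1];print("angle",np.pi/2+.2707-np.arctan2(y[1],y[0]),np.pi/2+.2707-np.arctan2(d[1],d[0]))
w=camera("scene")
cv2.imwrite("pics/s3.png",cv2.resize(np.array(w["frame"])[60:320,110:360,::-1],None,fx=2.3,fy=2.3,interpolation=cv2.INTER_CUBIC))
E
```

```text
t: 9.07
ee_pos: [0.4498, 0.0475, 0.1592]
eef_rot: [1.749, 2.608, -0.002]
wrist_force: [1.0, -5.6, 4.3]
opening: 0.422
grasp_force: 40.0
[0.00172176 0.12922108] [-5.62083862 -1.18250856]
angle 1.4523534623120846 1.439029719165998
```

View pics/s3.png

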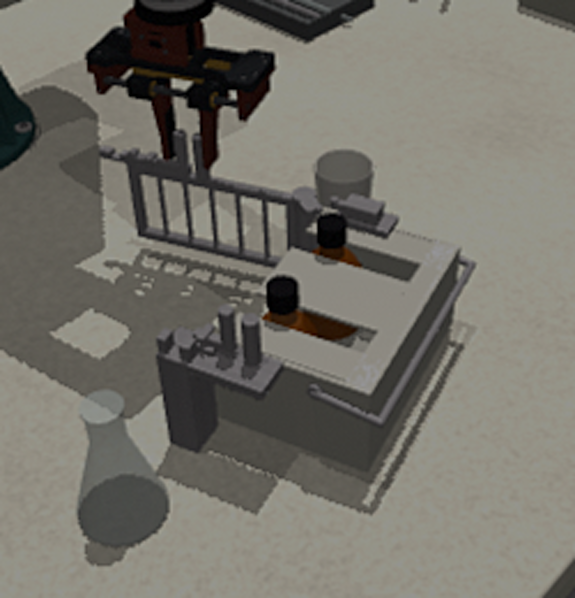

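The picture shows the gate standing wide from its hinge at (305,200) to (105,155), with the fingers on both posts near (185,155). The safety catch is open at (227,320)/(250,330), and the bottles, beaker and flask are undisturbed. Forces are low, so I'll hand in.

```bash
python3 -c "
from rig import *
print(sign_off())"
```

```text
the job is handed in; nothing more can be done
None
```

I opened the safety catch first, then drew the bolt and swung the gate to about 1.44 rad; the job is handed in with the gripper still holding the gate open and the bottles and glassware untouched.

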